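Tilt inspection of lens filters

TASK

Lay all the round lens filters from the blue mat side by side in the tilting tray, in one row under where the clamp bar comes down, and swing the red-handled clamp over onto them. Then lift the tray's yellow handle to tip it to 35 degrees (never past 45, and never tip it with the clamp off), hold it there for three seconds, bring it fully level and swing the clamp all the way back. Finish with every filter lying flat in the white ceramic dish, leaving the blower, lens hood and lens cap where they are.

Things in the scene. Friction and masses are not known exactly. Their poses are not given: they have to be found in the camera images.
- filter_amber: Round amber-tinted lens filter in a black metal frame: a solid disc 46 mm across, 16 mm tall, about 50 g (35 to 70 g). Origin at the centre of its underside, z up through it. Two or three of the three filters are present; each starts flat on the mat.
- filter_green: Round green-tinted lens filter in a black metal frame: a solid disc 46 mm across, 16 mm tall, about 50 g (35 to 70 g). Origin at the centre of its underside, z up through it. Two or three of the three filters are present; each starts flat on the mat.
- filter_blue: Round blue-tinted lens filter in a black metal frame: a solid disc 46 mm across, 16 mm tall, about 50 g (35 to 70 g). Origin at the centre of its underside, z up through it. Two or three of the three filters are present; each starts flat on the mat.
- mat: Fixed blue mat 240 x 170 mm (its x by y), 3 mm thick, lying on the cabinet top to one side of the stand (left or right); origin at the centre of its underside.
- dish: Fixed white ceramic dish on the other side of the stand, outside 250 x 175 mm (its x by y), 20 mm tall, walls 7 mm, inner floor 7 mm above the cabinet top. Origin at the centre of its underside.
- stand: Fixed aluminium stand for the tilting tray: base plate 170 x 270 x 12 mm (x by y by z) and two upright cheeks at y = +-125 mm, 107 mm tall. Origin at the centre of its underside, at cabinet-top level; its -x is the front, where the yellow handle is. The tray's hinge axis runs along the stand's y through the point 90 mm above the origin.
- row (a point): Point on the tray's flat grey deck at the middle of the filter row, on the tray's hinge axis; axes are the tray's (x to the back, y along the row, z out of the deck), equal to the stand's when level. Deck free from x = -53 to +34 mm (then lips 3 mm high) and +-105 mm in y (then a wall 18 mm high). Three filters fit with centres at y = -60, 0, +60 mm.
- tray (a joint): Tilt of the tray, rad: 0 = level, on its stop; grows as the front handle rises (35 degrees = 0.61); end stop at 1.0. Stiff hinge (0.9 N m friction, and slightly front-heavy): it stays where it is left.
- tray_handle (a point): Middle of the yellow handle, a round bar 10 mm thick and 84 mm long parallel to the tray's y, in front of the tray: at x = -125, z = +4 mm in the axes of point row, so it moves on an arc of 125 mm radius about the tray's hinge axis. The two rods that carry it run back from y = +-40 mm; 75 mm of room below it when level.
- clamp (a joint): Swing of the clamp frame about its hinge at the back of the tray, rad: about 0 = bar lying on the filters (-0.06 with none below), 1.85 = fully swung back, standing up behind the row and leaning back, as at the start. The weight of the bar (250 g) carries it over centre at about 1.3: below that it falls shut, above it falls open.
- clamp_hinge (a point): Middle of the clamp's hinge axis, parallel to the tray's y: at x = +70, z = +20 mm in the axes of point row; its own axes turn with the clamp. The shut pressing bar is 18 mm wide in x, lies over the row line x = 0 and spans y = +-102 mm; side arms at y = +-98 mm, 8 mm thick.
- clamp_handle (a point): Middle of the clamp's red handle, a round bar 8 mm thick parallel to the tray's y, between 8 mm posts at y = +-36 mm. In the clamp's own axes, which match the tray's at joint 0, it is at x = -70, z = +50 mm from the clamp hinge. The 8 mm thick pressing bar is 50 mm below the handle when shut, 50 mm in front of it when swung back.
- blower: Grey-black rubber blower bulb standing on the cabinet top, 58 mm across, 105 mm tall, beyond the stand; not to be disturbed.
- hood: Black lens hood, a ring 76 mm across, 35 mm tall, beyond the stand; not to be disturbed.
- cap: Grey lens cap, 58 mm across, 10 mm tall, beyond the stand; not to be disturbed.
There are look-alikes about, which are no part of the job. Leave any pink look-alike of the filter_green alone. What is shaped like the filter_blue but pink is not meant.

How it is judged:
On the way, in this order (a step that is already met when the one before it is completed fails the run):
1. every filter lies flat in the level tray in the row (within 18 mm of the row line), the clamp still swung back (x of filter_amber in the frame of row between -0.018 and 0.018 m and y of filter_amber in the frame of row between -0.086 and 0.086 m and z of filter_amber in the frame of row between -0.006 and 0.006 m and x of filter_green in the frame of row between -0.018 and 0.018 m and y of filter_green in the frame of row between -0.086 and 0.086 m and z of filter_green in the frame of row between -0.006 and 0.006 m and x of filter_blue in the frame of row between -0.018 and 0.018 m and y of filter_blue in the frame of row between -0.086 and 0.086 m and z of filter_blue in the frame of row between -0.006 and 0.006 m and value of joint clamp above 1.5 rad and value of joint tray below 0.06 rad), for 0.2 s.
2. the clamp is swung shut onto the filters, the tray level (x of filter_amber in the frame of row between -0.018 and 0.018 m and y of filter_amber in the frame of row between -0.086 and 0.086 m and z of filter_amber in the frame of row between -0.006 and 0.006 m and x of filter_green in the frame of row between -0.018 and 0.018 m and y of filter_green in the frame of row between -0.086 and 0.086 m and z of filter_green in the frame of row between -0.006 and 0.006 m and x of filter_blue in the frame of row between -0.018 and 0.018 m and y of filter_blue in the frame of row between -0.086 and 0.086 m and z of filter_blue in the frame of row between -0.006 and 0.006 m and value of joint clamp below 0.07 rad and value of joint tray below 0.06 rad), for 0.3 s.
3. the tray is tipped to 35 degrees (within 5) with the filters clamped, and held there 2 s (x of filter_amber in the frame of row between -0.032 and 0.032 m and y of filter_amber in the frame of row between -0.086 and 0.086 m and z of filter_amber in the frame of row between -0.006 and 0.006 m and x of filter_green in the frame of row between -0.032 and 0.032 m and y of filter_green in the frame of row between -0.086 and 0.086 m and z of filter_green in the frame of row between -0.006 and 0.006 m and x of filter_blue in the frame of row between -0.032 and 0.032 m and y of filter_blue in the frame of row between -0.086 and 0.086 m and z of filter_blue in the frame of row between -0.006 and 0.006 m and value of joint clamp below 0.07 rad and value of joint tray between 0.524 and 0.698 rad), for 2 s.
4. the tray is back level, the filters still clamped (x of filter_amber in the frame of row between -0.032 and 0.032 m and y of filter_amber in the frame of row between -0.086 and 0.086 m and z of filter_amber in the frame of row between -0.006 and 0.006 m and x of filter_green in the frame of row between -0.032 and 0.032 m and y of filter_green in the frame of row between -0.086 and 0.086 m and z of filter_green in the frame of row between -0.006 and 0.006 m and x of filter_blue in the frame of row between -0.032 and 0.032 m and y of filter_blue in the frame of row between -0.086 and 0.086 m and z of filter_blue in the frame of row between -0.006 and 0.006 m and value of joint clamp below 0.07 rad and value of joint tray below 0.06 rad), for 0.2 s.
5. the clamp is swung fully back, the tray level (value of joint clamp above 1.5 rad and value of joint tray below 0.06 rad), for 0.2 s.
At the end, for the whole second after the job is handed in: every filter lies flat (within 7 degrees) and at rest on the floor of the ceramic dish, none stacked or on the rim; the clamp is swung back (joint above 1.5) and the tray level (joint below 0.06) (all of step 5 and x of filter_amber in the frame of dish between -0.12 and 0.12 m and y of filter_amber in the frame of dish between -0.083 and 0.083 m and z of each of filter_amber, filter_green, filter_blue in the frame of dish below 0.0125 m and angle between each of filter_amber, filter_green, filter_blue's own z axis and vertical below 0.12 rad and linear speed of each of filter_amber, filter_green, filter_blue below 0.02 m/s and x of filter_green in the frame of dish between -0.12 and 0.12 m and y of filter_green in the frame of dish between -0.083 and 0.083 m and x of filter_blue in the frame of dish between -0.12 and 0.12 m and y of filter_blue in the frame of dish between -0.083 and 0.083 m); the robot touches nothing.
It fails at once if the tray is tipped past 45 degrees (value of joint tray above 0.79 rad).
It fails at once if the tray is tipped (more than 10 degrees) with the clamp off (value of joint tray above 0.175 rad and value of joint clamp above 0.5 rad).
It fails at once if the blower, hood or cap is shifted more than 30 mm (distance of any of blower, hood, cap from where it was at the start of the episode above 0.03 m).
Of filter_amber, filter_green, filter_blue only 2 to 3 are there at a start; the rules pass over those that are not, and their reading is None.
At some moment in a run one of filter_amber, filter_green, filter_blue may be knocked a few centimetres aside while the robot is not near it.
Once in a run the grip may slacken for a moment while it holds something.
It also fails if it takes over 210 s, if anything falls off the work surface, if the arm or the gripper's body presses on something with over 40 N, if the wrist force passes 120 N, or if a joint passes its speed limit or range.

ROBOT

A 6-joint arm with a two-finger parallel gripper is mounted at the origin on the work surface. World frame = base frame: x ahead of the robot, y to its left, z up, the work surface at z = 0. Lengths are in m, angles in rad, forces in N, time in s.
With the tool pointing down it reaches from about 0.25 to 0.775 m from the base axis. Payload 4 kg.
Tool frame: the origin (TCP) lies midway between the tips of the shut fingers; the grasp point (between the pads) lies 19 mm behind it; z points along the fingers, y is the direction in which the jaws open and shut (so a half turn about z gives the same grasp; the last joint's range is limited). The gripper opens to 94 mm and grips with 3 to 60 N. Pads are 16 mm wide; open, the fingers measure 119 mm over their backs; the gripper's body (75 mm by 177 mm) begins 78 mm behind the grasp point.
Start: joints at [-1.341, 0.087, 1.371, -0, 1.684, -0.103], TCP at [0.18, -0.52, 0.206] pointing down, gripper open.
Joint ranges: [-3.1, 3.1], [-0.76, 2.03], [0.27, 2.55], [-1.08, 4.22], [0.17, 2.65], [-2.57, 2.57]. Speed limits (rad/s): [2.79, 2.79, 3.14, 3.14, 3.14, 3.14].

INTERFACE

Orientations are given as [roll, pitch, yaw] about the fixed x, y, z axes, in that order (R = Rz(yaw) Ry(pitch) Rx(roll)).
In Python, from bench import robot, cams gives the robot as it stands.
- The arm moves only by the tool step_arm, never from a script. Its argument "plan" is a list that holds one entry, the list of rows, each a list of 5 numbers: the shift along the world's x, y, z in mm, then the turn about the world's z in rad, then the opening in per cent of the stroke, from 0 (shut) to 100 (fully open). In form: [[[tx, ty, tz, turn, fingers], ...]]. A call has 1 to 8 rows; each row is the pose to reach, as a shift and turn from the pose commanded when the call began; what a row does not reach only later rows make up. A row lasts 1/12 s, in which the tool goes at most 41.7 mm and 7.16 degrees, less where a joint would pass 70% of its speed; a pose out of reach is approached as far as the arm can. A call with a gripper value outside its range is refused whole. The fingers move at their own pace and stop on an object; the grip force is fixed at half the most. Time passes only in rows, so rows that repeat a pose let the fingers close. It gives the time, the measured TCP pose, the force and the opening at its end, in the units of the state.
- robot.get_obs(): the state, without advancing time (a new reading comes with each control period).
- cams.snapshot(name): name is "scene" or "top" or "wrist"; returns a dict with "frame" (400x640x3 uint8, red, green, blue), "camera_matrix" (3x3 intrinsics, pixels), "k1" (the pictures are not rectified: a ray, as slopes to the right and down, at radius r is drawn at 1 + k1 r^2 times it, then the intrinsics apply), "origin" and "attitude" of the camera in the world; the wrist camera has in their place "T_tool_cam" (4x4, takes a point from camera to tool coordinates, whose origin is the TCP and whose axes are the flange's). Camera axes: x right, y down, z forward; pixel columns grow to the right and rows downward; lengths in m; the calibration is good to about 2 mm. A picture is of the moment at which its call begins: read the wrist's pose just before it. There is no depth.
- robot.close_job(): hands the job in, once; it reports no verdict.
The state is a dict: "time": time; "joint_positions": joint angles; "qvel": joint speeds; "joint_torque": joint torques, N m; "tool_pos": TCP position; "ee_rot": TCP orientation; "wrist_force": force on the tool from outside, world axes, zero at the start; "wrist_torque": the same for the moment, N m; "width": finger opening in m.
Only numpy, scipy, OpenCV 4.12 (cv2) and the standard library are available. Lean on these libraries where they do the work, as an engineer would, in place of code of your own. Each camera call takes 0.05 s, during which the arm holds its last target. There are 200 camera calls.

## Working session

There is one attempt and no reset: what is moved stays moved. The work goes in short steps, Python scripts to look and compute and a tool call to move; the robot and the scene stay as the last step left them, time stands still between calls to the robot, and variables do not carry over. Pictures are saved under pics/ and viewed, about 12 in all and at most 16, crops included, and the job is handed in when it is done.

Besides the shell and the picture viewer there is one more tool, called after ">>>" by a JSON object that holds its "fn" and its "kwargs". step_arm: Moves the arm, as the interface text tells. Its arguments: {"type":"object","properties":{"plan":{"type":"array"}},"required":["plan"]}

```bash
mkdir -p pics; ls
cat > h.py <<'E'
import numpy as np, cv2
from bench import robot, cams
from scipy.spatial.transform import Rotation as R
def snap(name, fn=None):
    o=robot.get_obs(); s=cams.snapshot(name)
    s['obs']=o
    if fn: cv2.imwrite('pics/'+fn, s['frame'][:,:,::-1])
    return s
def campose(s):
    if 'T_tool_cam' in s:
        T=np.eye(4); T[:3,:3]=R.from_euler('xyz',s['obs']['ee_rot']).as_matrix(); T[:3,3]=s['obs']['tool_pos']
        T=T@np.array(s['T_tool_cam']); return T[:3,:3],T[:3,3]
    A=np.array(s['attitude']); 
    if A.shape!=(3,3): A=R.from_euler('xyz',A).as_matrix()
    return A,np.array(s['origin'])
def ray(s,uv):
    K=np.array(s['camera_matrix']);k=float(s['k1'])
    p=cv2.undistortPoints(np.array([[uv]],float),K,np.array([k,0,0,0,0.]))[0,0]
    A,o=campose(s); return o,A@np.array([p[0],p[1],1])
def onz(s,uv,z):
    o,d=ray(s,uv); return o+d*(z-o[2])/d[2]
def proj(s,P):
    A,o=campose(s); p=A.T@(np.array(P)-o)
    return cv2.projectPoints(p.reshape(1,1,3),np.zeros(3),np.zeros(3),np.array(s['camera_matrix']),np.array([float(s['k1']),0,0,0,0]))[0].ravel()
E
python3 - <<'E'
from h import *
print(robot.get_obs())
for n in ['scene','top']:
    s=snap(n,n+'0.png'); print(n,s['camera_matrix'],s['k1'],s['origin'],s['attitude'])
s=snap('wrist'); print(s['T_tool_cam'])
E
```

```text
pics
{'time': 0.0, 'joint_positions': array([-1.34107473e+00,  8.79708750e-02,  1.37221177e+00, -1.05501278e-05,
        1.68356844e+00, -1.03074616e-01]), 'qvel': array([ 9.96566294e-04, -1.43196113e-03, -9.89910889e-04,  7.29721086e-04,
       -6.02415521e-05, -8.86543108e-05]), 'joint_torque': array([-2.38979901e-04, -3.40173519e+01, -3.02432120e+01,  7.17683346e-02,
        3.29124823e-02, -1.56897181e-04]), 'tool_pos': array([ 0.17956312, -0.51930738,  0.20431703]), 'ee_rot': array([-3.13944460e+00, -2.11655783e-04,  3.32794814e-01]), 'wrist_force': array([-0.93944162,  0.25599164,  0.20365258]), 'wrist_torque': array([-0.00715543, -0.01772115, -0.01491675]), 'width': 0.09398569762771875}
scene [[423.45062402   0.         321.25059322]
 [  0.         423.45062402 197.97534   ]
 [  0.           0.           1.        ]] -0.0276915936279863 [1.37678968 0.56886486 0.88322578] [-2.27631666  0.00854303  2.12925383]
top [[387.37193359   0.         325.70637957]
 [  0.         387.37193359 200.05589607]
 [  0.           0.           1.        ]] 0.006360241167664738 [0.5250589  0.08501511 1.38944627] [-3.08902259 -0.02469763 -1.54974827]
[[ 1.17347941e-03 -9.63329872e-01 -2.68317313e-01  7.72153848e-02]
 [ 9.99999233e-01  1.02433721e-03  6.95832391e-04  1.10501385e-04]
 [-3.95468719e-04 -2.68317924e-01  9.63330335e-01 -1.78682593e-01]
 [ 0.00000000e+00  0.00000000e+00  0.00000000e+00  1.00000000e+00]]
```

View pics/top0.png

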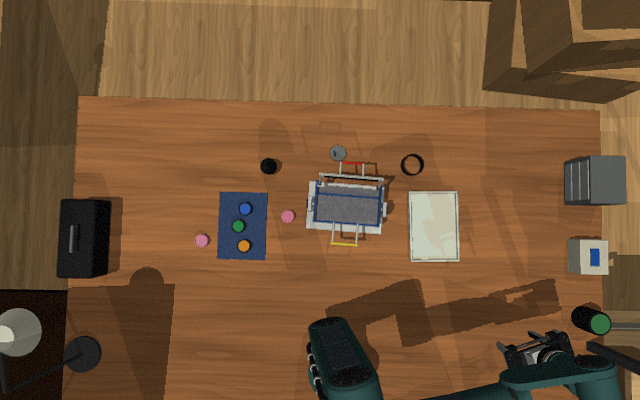

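View pics/scene0.png

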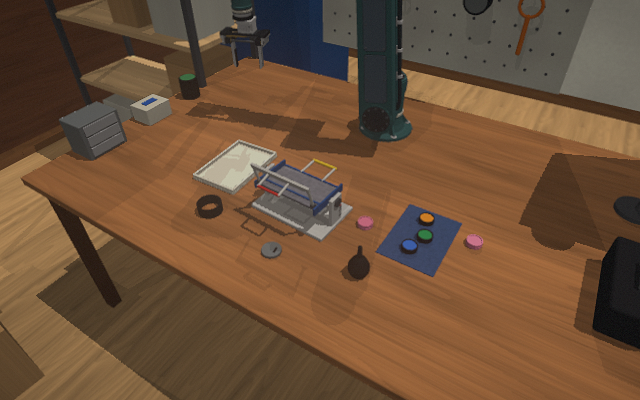

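The filters are the three discs on the mat: blue at (245,209), green at (238,226) and amber at (244,246). The pink look-alikes at (288,216) and (202,241) are off the mat. In top view the stand is centred near (347,208), with its yellow handle at (345,244) and red handle at (353,163). The dish is at (434,226).

```bash
cat >> h.py <<'E'
HS={'amber':(11,24,150,110),'green':(45,88,100,40),'blue':(105,118,150,130),'yellow':(25,33,150,110),'red':(0,6,180,120),'pink':(150,179,60,120)}
def blobs(s,c,roi=None,amin=8):
    h=cv2.cvtColor(s['frame'],cv2.COLOR_RGB2HSV).astype(int); a,b,sm,vm=HS[c]
    m=((h[...,0]>=a)&(h[...,0]<=b)&(h[...,1]>=sm)&(h[...,2]>=vm)).astype(np.uint8)
    if roi: z=np.zeros_like(m); x0,y0,x1,y1=roi; z[y0:y1,x0:x1]=m[y0:y1,x0:x1]; m=z
    n,l,st,ce=cv2.connectedComponentsWithStats(m)
    return [(ce[i].round(1),int(st[i,4]),cv2.minAreaRect(np.argwhere(l==i)[:,::-1].astype(np.float32))) for i in range(1,n) if st[i,4]>=amin]
E
python3 - <<'E'
from h import *
t=snap('top'); c=snap('scene')
for n,z in [('amber',.019),('green',.019),('blue',.019),('yellow',.094),('red',.163),('pink',.016)]:
    for s,nm,roi in((t,'top',(190,140,470,270)),(c,'scn',(180,130,490,290))):
        for b in blobs(s,n,roi): print(n,nm,b[0],b[1],'box',np.round(b[2][1],1),round(b[2][2],1),onz(s,b[0],z).round(3))
# dish & mat
f=t['frame']; h=cv2.cvtColor(f,cv2.COLOR_RGB2HSV)
for nm,m,roi,z in [('dish',(h[...,1]<60)&(h[...,2]>150),(400,180,470,275),.02),('mat',(h[...,0]>100)&(h[...,0]<125)&(h[...,1]>110),(210,185,275,268),.003)]:
    x0,y0,x1,y1=roi; k=np.zeros(m.shape,np.uint8);k[y0:y1,x0:x1]=m[y0:y1,x0:x1]
    r=cv2.minAreaRect(np.argwhere(k)[:,::-1].astype(np.float32)); P=[onz(t,p,z)[:2].round(3) for p in cv2.boxPoints(r)]
    print(nm,r,P,np.mean(P,0))
cv2.imwrite('pics/crop.png',np.hstack([cv2.resize(f[130:280,195:295],None,fx=4,fy=4,interpolation=2),cv2.resize(f[130:280,295:395],None,fx=4,fy=4,interpolation=2)])[:,:,::-1])
E
```

```text
amber top [321.  200.1] 21683 box [129. 279.] 90.0 [0.597 0.069 0.019]
amber top [412.  164.9] 186 box [16. 14.] 90.0 [ 0.731 -0.254  0.019]
amber top [348.3 167.6] 84 box [13.  7.] 0.0 [ 0.716 -0.025  0.019]
amber top [359.  168.2] 30 box [7. 4.] 90.0 [ 0.714 -0.064  0.019]
amber top [369.5 168.2] 89 box [9. 9.] 90.0 [ 0.715 -0.101  0.019]
amber top [323.9 178.9] 14 box [2. 4.] 90.0 [0.673 0.061 0.019]
amber top [356.2 181.9] 137 box [44.1  3.3] 4.8 [ 0.665 -0.054  0.019]
amber top [385.1 181.7] 16 box [3.2 5.1] 71.6 [ 0.668 -0.158  0.019]
amber top [342.2 238.8] 128 box [20.3 11. ] 4.8 [ 0.462 -0.008  0.019]
amber top [348.3 234.3] 53 box [11.4  4.5] 5.2 [ 0.479 -0.03   0.019]
amber top [360.4 235.1] 19 box [4. 3.] 90.0 [ 0.477 -0.073  0.019]
amber top [243.1 245.4] 103 box [11. 10.] 90.0 [0.432 0.339 0.019]
amber scn [354.9 217.2] 26728 box [159. 309.] 90.0 [0.543 0.158 0.019]
amber scn [250.9 132.2] 10 box [3.5 4.9] 45.0 [ 0.329 -0.415  0.019]
amber scn [334.6 133.6] 210 box [ 9. 32.] 90.0 [ 0.171 -0.133  0.019]
amber scn [223.8 134.7] 13 box [3.5 5.7] 45.0 [ 0.397 -0.493  0.019]
[... 1024 characters left out ...]
287.1 216. ] 136 box [12. 12.] 90.0 [0.539 0.188 0.016]
pink top [200.9 240.3] 132 box [12. 12.] 90.0 [0.447 0.487 0.016]
pink scn [365.3 221.9] 147 box [15.1 11.8] 39.8 [0.542 0.192 0.016]
pink scn [474.6 240.4] 171 box [17.2 11.9] 38.7 [0.448 0.491 0.016]
dish ((433.9215087890625, 225.9683837890625), (71.02690887451172, 49.12120819091797), 88.72696685791016) [array([ 0.637, -0.242]), array([ 0.645, -0.418]), array([ 0.393, -0.425]), array([ 0.386, -0.25 ])] [ 0.51525 -0.33375]
mat ((241.92845153808594, 225.36143493652344), (47.008724212646484, 66.27261352539062), 1.7357045412063599) [array([0.386, 0.43 ]), array([0.621, 0.432]), array([0.619, 0.265]), array([0.384, 0.265])] [0.5025 0.348 ]
```

View pics/crop.png

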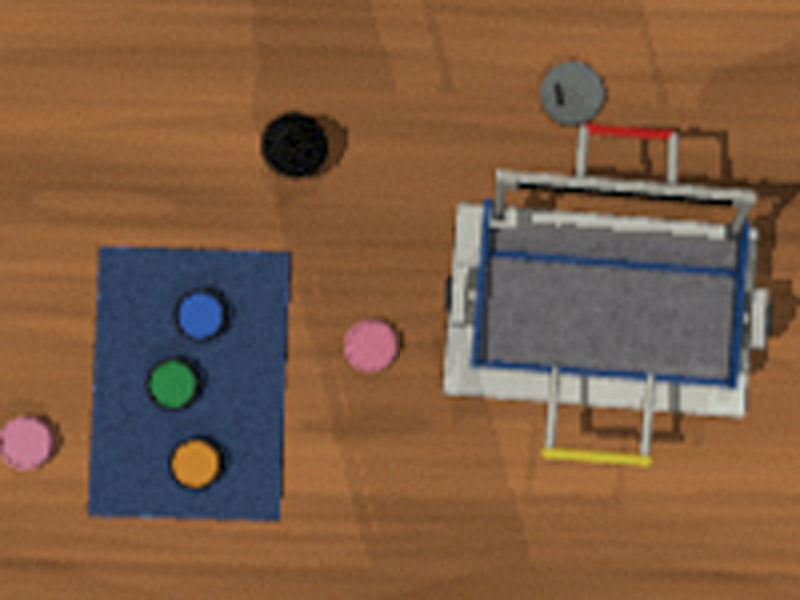

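>>> {"fn": "step_arm", "kwargs": {"plan": [[[340,520,180,2.0,75],[340,520,180,2.0,75],[340,520,180,2.0,75],[340,520,180,2.0,75],[340,520,180,2.0,75],[340,520,180,2.0,75],[340,520,180,2.0,75],[340,520,180,2.0,75]]]}}

```text
time: 0.92
tool_pos: [0.3554, -0.25, 0.2989]
ee_rot: [3.141, 0.0, 1.338]
wrist_force: [1.4, -0.4, -0.0]
width: 0.0706
```

>>> {"fn": "step_arm", "kwargs": {"plan": [[[165,200,90,0.16,75],[165,200,90,0.16,75],[165,200,90,0.16,75],[165,200,90,0.16,75],[165,200,90,0.16,75],[165,200,90,0.16,75],[165,200,90,0.16,75],[165,200,90,0.16,75]]]}}

```text
time: 1.58
tool_pos: [0.5224, -0.0484, 0.3889]
ee_rot: [3.139, -0.001, 1.499]
wrist_force: [-0.2, -0.4, -1.0]
width: 0.0705
```

Run:
```python
from h import *
s=snap('wrist','w1.png'); print(s['obs']['tool_pos'],s['obs']['ee_rot'])
for c,z in (('yellow',.094),('red',.163)):
    for b in blobs(s,c,None,60):
        print(c,b[0],b[1],[onz(s,p,z).round(4)[:2] for p in [b[0],*cv2.boxPoints(b[2])]])
```

```text
[ 0.52235927 -0.04841392  0.38894468] [ 3.13945568e+00 -1.18499000e-03  1.49894001e+00]
red [467.4 142.9] 95 [array([ 0.7084, -0.0251]), array([ 0.7053, -0.0542]), array([0.7079, 0.0072]), array([0.7137, 0.0063]), array([ 0.7113, -0.0552])]
```

View pics/w1.png

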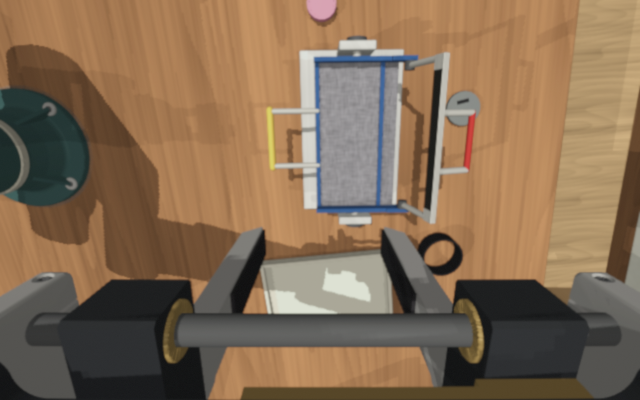

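Wrist view: the yellow handle runs (269,108) to (272,168) and the red one (472,115) to (468,166). The deck's inner edges are at about (320,62), (379,62), (381,206) and (320,208).

```bash
cat >> h.py <<'E'
HS['yellow']=(22,34,140,80)
E
python3 - <<'E'
from h import *
s=snap('wrist')
for p,z,n in [((269,108),.094,'yl+'),((272,168),.094,'yl-'),((320,62),.09,'f+'),((379,62),.09,'b+'),((320,208),.09,'f-'),((381,206),.09,'b-'),((472,115),.163,'r+'),((468,167),.163,'r-')]:
    print(n,onz(s,p,z).round(4))
for b in blobs(s,'yellow',(240,90,300,190),20): print(b)
# cross-check: triangulate red with top
t=snap('top')
for c,a,bb in (('red',(467.6,142.9),(352.1,162.5)),('yellow',(270.5,138),(343.,243.7))):
    o1,d1=ray(s,a);o2,d2=ray(t,bb); A=np.c_[d1,-d2]; k=np.linalg.lstsq(A,o2-o1,rcond=None)[0]; print(c,o1+d1*k[0],o2+d2*k[1])
E
```

```text
yl+ [0.4488 0.0342 0.094 ]
yl- [ 0.443  -0.0533  0.094 ]
f+ [0.5268 0.0908 0.09  ]
b+ [0.6094 0.0849 0.09  ]
f- [ 0.5107 -0.1233  0.09  ]
b- [ 0.6071 -0.127   0.09  ]
r+ [0.7103 0.0067 0.163 ]
r- [ 0.7085 -0.0587  0.163 ]
(array([273.7, 137. ]), 97, ((273.7361755371094, 136.98756408691406), (48.091331481933594, 1.997235655784607), 86.98721313476562))
red [ 0.71453008 -0.02992842  0.14503128] [ 0.7149352  -0.02730054  0.14485594]
yellow [ 0.4515496  -0.00599245  0.12702209] [ 0.45145383 -0.00394359  0.12688332]
```

>>> {"fn": "step_arm", "kwargs": {"plan": [[[-90,388,-230,0.87,75],[-90,388,-230,0.87,75],[-90,388,-230,0.87,75],[-90,388,-230,0.87,75],[-90,388,-230,0.87,75],[-90,388,-230,0.87,75],[-90,388,-230,0.87,75],[-90,388,-230,0.87,75]]]}}

```text
time: 2.4
tool_pos: [0.4536, 0.2289, 0.2204]
ee_rot: [-3.141, 0.0, 2.364]
wrist_force: [1.1, 0.4, -0.2]
width: 0.0702
```

>>> {"fn": "step_arm", "kwargs": {"plan": [[[-22,110,-100,0,75],[-22,110,-100,0,75],[-22,110,-100,0,75],[-22,110,-100,0,75],[-22,110,-212,0,75],[-22,110,-212,0,75],[-22,110,-212,0,75],[-22,110,-212,0,75]]]}}

```text
time: 3.07
tool_pos: [0.4314, 0.3367, 0.0061]
ee_rot: [-3.137, -0.001, 2.361]
wrist_force: [-0.2, -0.0, 0.6]
width: 0.0708
```

>>> {"fn": "step_arm", "kwargs": {"plan": [[[0,0,0,0,30],[0,0,0,0,30],[0,0,0,0,30],[0,0,0,0,30],[0,0,0,0,30],[0,0,100,0,30],[0,0,160,0,30],[0,0,160,0,30]]]}}

```text
time: 3.73
tool_pos: [0.4318, 0.3388, 0.1353]
ee_rot: [-3.139, -0.001, 2.363]
wrist_force: [0.8, 0.7, -0.7]
width: 0.0447
```

Run:
```python
from h import *
s=snap('wrist','w2.png'); print(s['obs']['tool_pos'],s['obs']['ee_rot'],s['obs']['width'])
```

```text
[0.4317862  0.33877842 0.13532244] [-3.13936066e+00 -5.71500017e-04  2.36279947e+00] 0.0446854365568897
```

View pics/w2.png

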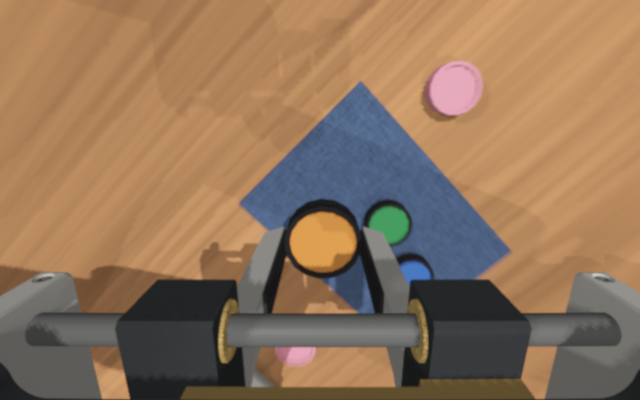

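Amber is held between the pads: width is 45 mm and the disc is centred at (323,240). Green (389,222) and blue (412,270) haven't moved. Next, carry amber to the tray.

>>> {"fn": "step_arm", "kwargs": {"plan": [[[140,-296,42,-0.853,30],[140,-296,42,-0.853,30],[140,-296,42,-0.853,30],[140,-296,42,-0.853,30],[140,-296,42,-0.853,30],[140,-296,42,-0.853,30],[140,-296,42,-0.853,30],[140,-296,42,-0.853,30]]]}}

```text
time: 4.45
tool_pos: [0.5733, 0.041, 0.1771]
ee_rot: [3.14, 0.0, 1.506]
wrist_force: [0.1, -0.2, 0.1]
width: 0.045
```

>>> {"fn": "step_arm", "kwargs": {"plan": [[[0,0,0,0,30],[0,0,0,0,30]]]}}

```text
time: 4.62
tool_pos: [0.5733, 0.0414, 0.1766]
ee_rot: [3.141, -0.0, 1.506]
wrist_force: [0.7, -0.2, -1.0]
width: 0.0449
```

Run:
```python
from h import *
s=snap('wrist','w3.png'); print(s['obs']['tool_pos'],s['obs']['ee_rot'],s['obs']['width'])
for b in blobs(s,'yellow',None,40): print(b, [onz(s,p,.094).round(4)[:2] for p in [b[0]]])
```

```text
[0.57331126 0.04141031 0.17658671] [ 3.14124479e+00 -2.82134457e-04  1.50611379e+00] 0.044858293320671976
(array([190.3, 248.4]), 368, ((188.09169006347656, 246.6877899169922), (66.4122543334961, 10.705260276794434), 82.40535736083984)) [array([0.4507, 0.0058])]
```

View pics/w3.png

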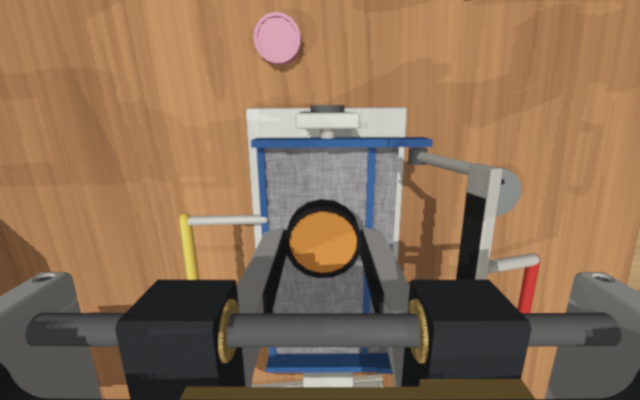

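Here the deck's inner corners are at about (266,148), (368,148), (374,354) and (272,354). The y+ wall is at row 147.

Run:
```python
from h import *
s=snap('wrist')
P=[onz(s,p,.09) for p in [(266,148),(368,148),(374,354),(272,354)]]
for p in P: print(p.round(4))
print(s['obs']['tool_pos'],onz(s,(185,218),.094))
```

```text
[0.5273 0.092  0.09  ]
[0.6124 0.0868 0.09  ]
[ 0.6138 -0.1214  0.09  ]
[ 0.5106 -0.1151  0.09  ]
[0.57261019 0.04292963 0.17631598] [0.45051617 0.03611725 0.094     ]
```

>>> {"fn": "step_arm", "kwargs": {"plan": [[[-1,2,-40,0,30],[-1,2,-75,0,30],[-1,2,-82,0,30],[-1,2,-82,0,30],[-1,2,-82,0,62],[-1,2,-82,0,62],[-1,2,-82,0,62],[-1,2,-82,0,62]]]}}

```text
time: 5.38
tool_pos: [0.5722, 0.0456, 0.0957]
ee_rot: [3.14, -0.0, 1.51]
wrist_force: [-0.4, 0.1, 0.3]
width: 0.0581
```

>>> {"fn": "step_arm", "kwargs": {"plan": [[[0,0,35,0,62],[0,0,75,0,62],[0,0,105,0,75],[-35,155,115,0.853,75],[-70,300,115,0.853,75],[-70,300,115,0.853,75],[-70,300,115,0.853,75],[-70,300,115,0.853,75]]]}}

```text
time: 6.05
tool_pos: [0.524, 0.2497, 0.2078]
ee_rot: [3.14, 0.0, 2.14]
wrist_force: [1.6, 0.2, 0.3]
width: 0.0704
```

Run:
```python
from h import *
print(robot.get_obs()['tool_pos'],robot.get_obs()['ee_rot'])
t=snap('top')
for n,z,roi in [('green',.019,(215,185,275,268)),('blue',.019,(215,185,275,268)),('amber',.106,(310,185,385,235))]:
    for b in blobs(t,n,roi,30): print(n,b[0],b[1],onz(t,b[0],z).round(3),np.round(b[2][1],1))
s=snap('scene')
for n,z,roi in [('green',.019,(390,210,460,280)),('blue',.019,(390,210,460,280))]:
    for b in blobs(s,n,roi,30): print(n,b[0],b[1],onz(s,b[0],z).round(3),np.round(b[2][1],1))
```

```text
[0.52401083 0.24972998 0.20781091] [3.13991236e+00 3.40366720e-04 2.14027459e+00]
green [257.6 202.7] 50 [0.583 0.293 0.019] [14.6 11.4]
green [242.2 206. ] 106 [0.57  0.346 0.019] [12.5 22.3]
green [224.3 211.4] 35 [0.55  0.408 0.019] [12.5  6.9]
green [248.7 231.3] 73 [0.482 0.321 0.019] [ 8.  22.1]
green [225.6 237.1] 43 [0.46  0.401 0.019] [13.3  8.4]
amber [327.7 207. ] 102 [0.57  0.048 0.106] [10. 11.]
amber [383.2 228.8] 33 [ 0.502 -0.138  0.106] [12.  2.]
amber [316.6 232.1] 66 [0.487 0.083 0.106] [14.  4.]
green [424.7 234. ] 105 [0.501 0.361 0.019] [ 8. 13.]
blue [409.1 244.2] 88 [0.561 0.339 0.019] [ 8. 12.]
```

>>> {"fn": "step_arm", "kwargs": {"plan": [[[-23,111,-80,0.22,75],[-23,111,-80,0.22,75],[-23,111,-80,0.22,75],[-23,111,-80,0.22,75],[-23,111,-202,0.22,75],[-23,111,-202,0.22,75],[-23,111,-202,0.22,75],[-23,111,-202,0.22,75]]]}}

```text
time: 6.82
tool_pos: [0.5033, 0.3588, 0.0049]
ee_rot: [3.139, 0.002, 2.353]
wrist_force: [0.1, 0.1, 0.6]
width: 0.0705
```

>>> {"fn": "step_arm", "kwargs": {"plan": [[[0,0,0,0,30],[0,0,0,0,30],[0,0,0,0,30],[0,0,0,0,30],[0,0,0,0,30],[0,0,80,0,30],[0,0,160,0,30],[0,0,160,0,30]]]}}

```text
time: 7.48
tool_pos: [0.5005, 0.3584, 0.1299]
ee_rot: [-3.138, -0.001, 2.355]
wrist_force: [0.9, 0.9, -0.6]
width: 0.0456
```

>>> {"fn": "step_arm", "kwargs": {"plan": [[[68,-374,60,-0.853,30],[68,-374,60,-0.853,30],[68,-374,60,-0.853,30],[68,-374,60,-0.853,30],[68,-374,60,-0.853,30],[68,-374,60,-0.853,30],[68,-374,60,-0.853,30],[68,-374,60,-0.853,30]]]}}

```text
time: 8.15
tool_pos: [0.5601, 0.0331, 0.1822]
ee_rot: [3.141, 0.0, 1.498]
wrist_force: [0.7, 1.2, -0.4]
width: 0.0453
```

>>> {"fn": "step_arm", "kwargs": {"plan": [[[10,-70,7,0,30],[10,-70,7,0,30],[10,-70,7,0,30],[10,-70,7,0,30]]]}}

```text
time: 8.48
tool_pos: [0.5703, -0.0365, 0.1886]
ee_rot: [-3.141, -0.0, 1.498]
wrist_force: [0.2, 0.8, -0.9]
width: 0.0448
```

>>> {"fn": "step_arm", "kwargs": {"plan": [[[-2,20,-40,0,30],[-2,20,-80,0,30],[-2,20,-94,0,30],[-2,20,-94,0,30],[-2,20,-94,0,62],[-2,20,-94,0,62],[-2,20,-94,0,62],[-2,20,-94,0,62]]]}}

```text
time: 9.15
tool_pos: [0.5687, -0.0144, 0.0954]
ee_rot: [3.14, -0.0, 1.502]
wrist_force: [0.5, -0.7, -0.6]
width: 0.0583
```

>>> {"fn": "step_arm", "kwargs": {"plan": [[[0,0,40,0,62],[0,0,80,0,62],[0,0,110,0,75],[0,40,115,0.1,75],[0,270,115,0.853,75],[0,270,115,0.853,75],[0,270,115,0.853,75],[0,270,115,0.853,75]]]}}

```text
time: 9.82
tool_pos: [0.5683, 0.1936, 0.2105]
ee_rot: [3.14, 0.0, 2.107]
wrist_force: [1.0, -0.4, -0.2]
width: 0.0703
```

Run:
```python
from h import *
print(robot.get_obs()['tool_pos'],robot.get_obs()['ee_rot'])
t=snap('top')
for n,z,roi in [('green',.106,(310,185,385,235)),('amber',.106,(310,185,385,235))]:
    for b in blobs(t,n,roi,50): print(n,b[0],b[1],onz(t,b[0],z).round(3),np.round(b[2][1],1))
s=snap('scene')
for n,z,roi in [('blue',.019,(390,210,460,280))]:
    for b in blobs(s,n,roi,30): print(n,b[0],b[1],onz(s,b[0],z).round(3),np.round(b[2][1],1))
```

```text
[0.56830553 0.19360814 0.21054611] [3.14009422e+00 3.46963691e-04 2.10729980e+00]
green [345.3 208. ] 122 [ 0.568 -0.011  0.106] [12. 11.]
amber [327.6 206.8] 96 [0.571 0.048 0.106] [10.6  9.9]
amber [319.6 232.1] 102 [0.487 0.073 0.106] [ 5. 21.]
blue [409.1 244.5] 85 [0.562 0.34  0.019] [ 8. 12.]
```

>>> {"fn": "step_arm", "kwargs": {"plan": [[[-7,146,-90,0.25,75],[-7,146,-90,0.25,75],[-7,146,-90,0.25,75],[-7,146,-90,0.25,75],[-7,146,-90,0.25,75],[-7,146,-205,0.25,75],[-7,146,-205,0.25,75],[-7,146,-205,0.25,75]]]}}

```text
time: 10.58
tool_pos: [0.5612, 0.3366, 0.0029]
ee_rot: [-3.141, 0.0, 2.351]
wrist_force: [-2.1, -1.6, 71.1]
width: 0.0706
```

>>> {"fn": "step_arm", "kwargs": {"plan": [[[0,0,0,0,75],[0,0,0,0,30],[0,0,0,0,30],[0,0,0,0,30],[0,0,0,0,30],[0,0,0,0,30],[0,0,80,0,30],[0,0,180,0,30]]]}}

```text
time: 11.25
tool_pos: [0.5585, 0.3363, 0.0845]
ee_rot: [-3.132, -0.003, 2.352]
wrist_force: [0.6, 0.1, -0.1]
width: 0.0451
```

>>> {"fn": "step_arm", "kwargs": {"plan": [[[0,-20,105,-0.1,30],[0,-20,105,-0.1,30],[6,-412,105,-0.853,30],[6,-412,105,-0.853,30],[6,-412,105,-0.853,30],[6,-412,105,-0.853,30],[6,-412,105,-0.853,30],[6,-412,105,-0.853,30]]]}}

```text
time: 11.92
tool_pos: [0.5646, 0.0708, 0.1847]
ee_rot: [3.141, 0.0, 1.496]
wrist_force: [0.7, 0.4, -0.1]
width: 0.045
```

>>> {"fn": "step_arm", "kwargs": {"plan": [[[0,-147,5,0.01,30],[0,-147,5,0.01,30],[0,-147,5,0.01,30],[0,-147,5,0.01,30],[0,-147,-35,0.01,30],[0,-147,-75,0.01,30],[0,-147,-91,0.01,30],[0,-147,-91,0.01,30]]]}}

```text
time: 12.58
tool_pos: [0.5635, -0.0746, 0.0919]
ee_rot: [-3.138, -0.0, 1.511]
wrist_force: [1.4, 0.8, -0.1]
width: 0.0456
```

>>> {"fn": "step_arm", "kwargs": {"plan": [[[0,0,0,0,30],[0,0,0,0,62],[0,0,0,0,62],[0,0,0,0,62],[0,0,0,0,62],[0,0,40,0,62],[0,0,80,0,62],[0,0,120,0,62]]]}}

```text
time: 13.25
tool_pos: [0.5644, -0.074, 0.2141]
ee_rot: [-3.139, -0.0, 1.512]
wrist_force: [1.4, 0.3, 0.8]
width: 0.0583
```

>>> {"fn": "step_arm", "kwargs": {"plan": [[[0,0,80,0,50],[0,0,80,0,50],[145,48,80,0,50],[145,48,80,0,50],[145,48,80,0,50],[145,48,80,0,50],[145,48,80,0,50],[145,48,80,0,50]]]}}

```text
time: 13.92
tool_pos: [0.711, -0.0257, 0.2902]
ee_rot: [-3.137, -0.0, 1.513]
wrist_force: [0.1, -0.6, -0.0]
width: 0.0473
```

Run:
```python
from h import *
s=snap('wrist','w4.png'); print(s['obs']['tool_pos'],s['obs']['ee_rot'],s['obs']['width'])
for n,z in (('red',.163),('amber',.106),('green',.106),('blue',.106)):
  for b in blobs(s,n,None,100): print(n,b[0],b[1],np.round(b[2][1],1),[onz(s,p,z).round(4)[:2] for p in [b[0]]])
```

```text
[ 0.71096031 -0.02569115  0.29015861] [-3.13685370e+00 -6.90804521e-05  1.51305317e+00] 0.04729208409248862
red [325.1 188.3] 184 [66.  3.] [array([ 0.712 , -0.0245])]
amber [195.2 119.4] 1022 [36. 35.] [array([0.5704, 0.0488])]
amber [109.6 170.8] 249 [58.2  4.8] [array([ 0.4598, -0.0035])]
green [200.5 170.6] 913 [33. 33.] [array([ 0.5671, -0.0093])]
blue [202.3  78.2] 475 [117.   4.] [array([0.5852, 0.0915])]
blue [240.6 163. ] 361 [164.5   2.8] [array([ 0.6151, -0.003 ])]
blue [157.  110.6] 138 [47.6  3.1] [array([0.5292, 0.0608])]
blue [165.  171.5] 145 [56.6  2.8] [array([ 0.5251, -0.008 ])]
blue [207.  221.3] 743 [29. 31.] [array([ 0.5649, -0.0722])]
blue [210.  258.9] 211 [ 2. 77.] [array([ 0.5608, -0.1225])]
```

View pics/w4.png

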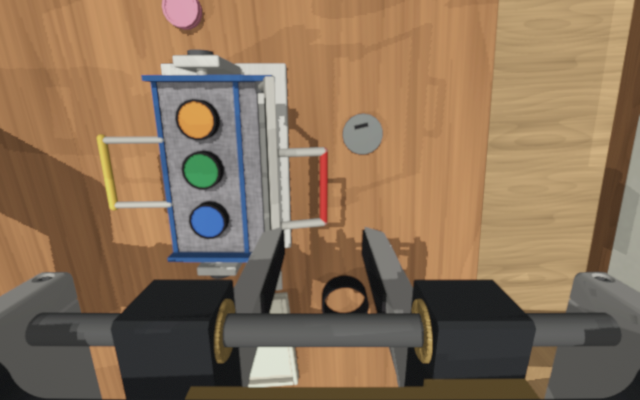

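Wrist view: all three filters sit in the row at (195,119), (200,170) and (207,221). The red handle's centre is (325,188), and the fingers straddle it. Next I grip it.

>>> {"fn": "step_arm", "kwargs": {"plan": [[[1,1,-40,0,50],[1,1,-80,0,50],[1,1,-120,0,50],[1,1,-144,0,50],[1,1,-144,0,50],[1,1,-144,0,0],[1,1,-144,0,0],[1,1,-144,0,0]]]}}

```text
time: 14.63
tool_pos: [0.7127, -0.0258, 0.1547]
ee_rot: [3.134, 0.0, 1.511]
wrist_force: [0.8, -0.7, 0.3]
width: 0.0301
```

>>> {"fn": "step_arm", "kwargs": {"plan": [[[0,0,0,0,0],[0,0,0,0,0],[0,0,0,0,0]]]}}

```text
time: 14.88
tool_pos: [0.7118, -0.0254, 0.1512]
ee_rot: [3.139, 0.0, 1.512]
wrist_force: [-0.2, -0.5, -0.4]
width: 0.0108
```

Run:
```python
from h import *
# handle xz from hinge by angle; world shift from start angle 1.85, psi -.06
def arc(p,hinge,th): 
    x,z=p; return np.array([hinge[0]+x*np.cos(th)+z*np.sin(th), hinge[1]-x*np.sin(th)+z*np.cos(th)])
psi=-.06
a0=arc((-70,50),(70,20),1.85)
for th in np.arange(1.85,-.06,-.15).tolist()+[.0]:
    d=arc((-70,50),(70,20),th)-a0; print('clamp',round(th,2),(d[0]*np.cos(psi)).round(),(d[0]*np.sin(psi)).round(),d[1].round())
for th in np.arange(0,.62,.1).tolist()+[.61]:
    d=arc((-125,4),(0,0),th)-np.array([-125,4]); print('tray',round(th,2),(d[0]*np.cos(psi)).round(1),(d[0]*np.sin(psi)).round(1),d[1].round(1))
o=robot.get_obs();print(o['tool_pos'],o['width'],o['wrist_force'])
```

```text
clamp 1.85 0.0 -0.0 0.0
clamp 1.7 -9.0 1.0 9.0
clamp 1.55 -19.0 1.0 18.0
clamp 1.4 -30.0 2.0 24.0
clamp 1.25 -42.0 3.0 29.0
clamp 1.1 -54.0 3.0 32.0
clamp 0.95 -67.0 4.0 33.0
clamp 0.8 -80.0 5.0 32.0
clamp 0.65 -93.0 6.0 29.0
clamp 0.5 -105.0 6.0 24.0
clamp 0.35 -116.0 7.0 17.0
clamp 0.2 -126.0 8.0 9.0
clamp 0.05 -135.0 8.0 -0.0
clamp 0.0 -137.0 8.0 -4.0
tray 0.0 0.0 -0.0 0.0
tray 0.1 1.0 -0.1 12.5
tray 0.2 3.3 -0.2 24.8
tray 0.3 6.8 -0.4 36.8
tray 0.4 11.4 -0.7 48.4
tray 0.5 17.2 -1.0 59.4
tray 0.6 24.0 -1.4 69.9
tray 0.61 24.8 -1.5 70.9
[ 0.71177752 -0.02541266  0.1511757 ] 0.010771815835479271 [-0.21825706 -0.52178346 -0.3875262 ]
```

>>> {"fn": "step_arm", "kwargs": {"plan": [[[0,0,0,0,0],[0,0,0,0,0],[-9,1,9,0,0],[-19,1,18,0,0],[-30,2,24,0,0],[-42,3,29,0,0],[-54,3,32,0,0],[-54,3,32,0,0]]]}}

```text
time: 15.55
tool_pos: [0.6573, -0.0221, 0.1846]
ee_rot: [3.136, -0.0, 1.512]
wrist_force: [0.9, 0.2, 7.4]
width: 0.0067
```

>>> {"fn": "step_arm", "kwargs": {"plan": [[[-13,1,1,0,0],[-26,2,0,0,0],[-39,3,-3,0,0],[-51,3,-8,0,0],[-62,4,-15,0,0],[-72,5,-23,0,0],[-81,5,-32,0,0],[-82,5,-35,0,0]]]}}

```text
time: 16.22
tool_pos: [0.5742, -0.0169, 0.146]
ee_rot: [-3.14, -0.001, 1.512]
wrist_force: [-1.8, 0.0, 10.8]
width: 0.0069
```

>>> {"fn": "step_arm", "kwargs": {"plan": [[[0,0,0,0,0],[0,0,0,0,20],[0,0,0,0,40],[0,0,0,0,40],[0,0,0,0,40],[0,0,30,0,40],[0,0,70,0,40],[0,0,120,0,40]]]}}

```text
time: 16.88
tool_pos: [0.5743, -0.0173, 0.2573]
ee_rot: [-3.137, -0.0, 1.512]
wrist_force: [1.2, 0.3, 0.4]
width: 0.0372
```

Run:
```python
from h import *
s=snap('scene','s5.png'); print(robot.get_obs()['tool_pos'])
cv2.imwrite('pics/s5c.png',cv2.resize(s['frame'][130:250,190:360],None,fx=4,fy=4)[:,:,::-1])
```

```text
[ 0.57807007 -0.01777915  0.26938738]
```

View pics/s5c.png

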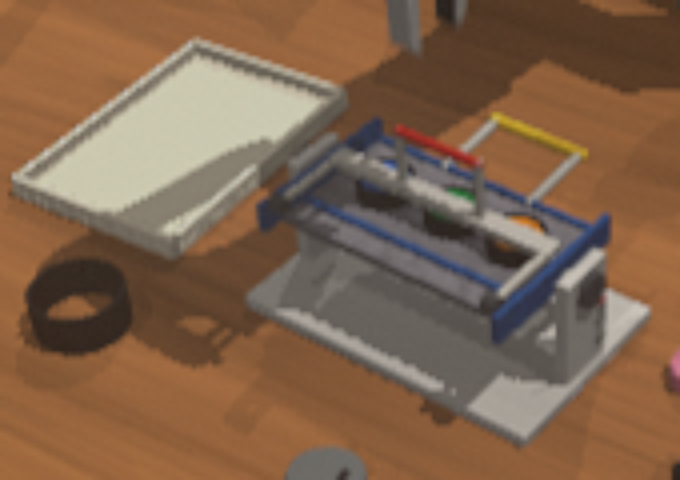

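The clamp is shut: the bar lies across the blue, green and amber discs and the red handle is upright. Now the yellow handle.

>>> {"fn": "step_arm", "kwargs": {"plan": [[[-128,10,0,0,40],[-128,10,0,0,40],[-128,10,0,0,40],[-128,10,0,0,40],[-128,10,-60,0,40],[-128,10,-110,0,40],[-128,10,-110,0,40],[-128,10,-110,0,40]]]}}

```text
time: 17.6
tool_pos: [0.4432, -0.0069, 0.1415]
ee_rot: [-3.129, -0.001, 1.512]
wrist_force: [-0.8, -0.1, -0.3]
width: 0.0379
```

Run:
```python
from h import *
s=snap('wrist'); print(s['obs']['tool_pos'])
for b in blobs(s,'yellow',None,40): print(b, onz(s,b[0],.094).round(4))
t=snap('top')
```

```text
[ 0.44320649 -0.0068589   0.14146183]
(array([331.9, 215.8]), 1068, ((332.0, 213.5), (117.0, 12.0), 90.0)) [ 0.4488 -0.0074  0.094 ]
```

>>> {"fn": "step_arm", "kwargs": {"plan": [[[6,0,-35,0,40],[6,0,-62,0,40],[6,0,-62,0,40],[6,0,-62,0,40],[6,0,-62,0,0],[6,0,-62,0,0],[6,0,-62,0,0],[6,0,-62,0,0]]]}}

```text
time: 18.37
tool_pos: [0.4516, -0.0074, 0.0879]
ee_rot: [-3.138, 0.0, 1.512]
wrist_force: [-12.3, 0.3, 8.9]
width: 0.0147
```

>>> {"fn": "step_arm", "kwargs": {"plan": [[[0,0,0,0,0],[0,0,0,0,0],[0,0,0,0,0],[0,0,0,0,0]]]}}

```text
time: 18.7
tool_pos: [0.4492, -0.0072, 0.0877]
ee_rot: [-3.133, 0.001, 1.512]
wrist_force: [-11.9, 1.2, 11.2]
width: 0.0089
```

>>> {"fn": "step_arm", "kwargs": {"plan": [[[0,0,0,0,30],[0,0,0,0,30],[0,0,-12,0,30],[0,0,-12,0,30],[0,0,-12,0,0],[0,0,-12,0,0],[0,0,-12,0,0],[0,0,-12,0,0]]]}}

```text
time: 19.37
tool_pos: [0.4491, -0.0071, 0.0745]
ee_rot: [-3.132, 0.0, 1.512]
wrist_force: [-11.7, 1.0, 8.1]
width: 0.0091
```

>>> {"fn": "step_arm", "kwargs": {"plan": [[[0,0,0,0,0],[0,0,0,0,0],[0,0,0,0,0],[0,0,0,0,0]]]}}

```text
time: 19.7
tool_pos: [0.4491, -0.0071, 0.0745]
ee_rot: [-3.132, 0.0, 1.512]
wrist_force: [-11.8, 0.9, 8.1]
width: 0.009
```

>>> {"fn": "step_arm", "kwargs": {"plan": [[[-2,0,6,0,0],[-1,0,13,0,0],[0,0,19,0,0],[1,0,25,0,0],[2,0,31,0,0],[4,0,37,0,0],[6,0,42,0,0],[6,0,42,0,0]]]}}

```text
time: 20.37
tool_pos: [0.4574, -0.0076, 0.1171]
ee_rot: [-3.137, 0.001, 1.512]
wrist_force: [-9.2, -2.5, -3.4]
width: 0.0094
```

Run:
```python
from h import *
s=snap('wrist'); print(s['obs']['tool_pos'])
for b in blobs(s,'yellow',None,200): print(b)
c=snap('scene')
for b in blobs(c,'yellow',(270,130,360,200),8): print('scene',b)
for th in (0,.2,.34,.5,.61,.7):
    d=np.array([-.125*np.cos(th)+.004*np.sin(th),.125*np.sin(th)+.004*np.cos(th)]); P=np.array([.573+d[0]*.998,-.016-.06*d[0],.09+d[1]])
    print(th,P.round(4),proj(c,P).round(1))
```

```text
[ 0.45744331 -0.00758161  0.11706513]
(array([322.6, 243.3]), 2335, ((323.0, 242.5), (141.0, 18.0), 90.0))
scene (array([329.3, 157.1]), 17, ((329.4499816894531, 157.14999389648438), (11.700428009033203, 1.2649110555648804), 18.434946060180664))
0 [ 0.4482 -0.0085  0.094 ] [324.1 163.9]
0.2 [ 0.4515 -0.0087  0.1188] [323.5 158. ]
0.34 [ 0.4567 -0.009   0.1355] [322.5 154.3]
0.5 [ 0.4654 -0.0095  0.1534] [320.8 150.8]
0.61 [ 0.473  -0.01    0.1649] [319.3 148.8]
0.7 [ 0.4802 -0.0104  0.1736] [317.9 147.5]
```

>>> {"fn": "step_arm", "kwargs": {"plan": [[[2,0,5,0,0],[4,0,10,0,0],[7,0,15,0,0],[10,0,20,0,0],[13,0,25,0,0],[15,0,29,0,0],[15,0,29,0,0],[15,0,29,0,0]]]}}

```text
time: 21.13
tool_pos: [0.4726, -0.0085, 0.1464]
ee_rot: [-3.138, 0.003, 1.511]
wrist_force: [-8.8, -2.3, -3.7]
width: 0.0093
```

Run:
```python
from h import *
s=snap('scene','s6.png'); o=robot.get_obs(); print(o['tool_pos'],o['wrist_force'])
for b in blobs(s,'red',(240,150,340,230),8): print('red',b)
for a in (.5,.55,.61,.66,.7):  # tray angle; clamp handle at clamp 0: row coords (0,70)
    P=np.array([.573+.07*np.sin(a)*.998,-.016-.06*.07*np.sin(a),.09+.07*np.cos(a)]); print(a,proj(s,P).round(1))
cv2.imwrite('pics/s6c.png',cv2.resize(s['frame'][110:250,220:390],None,fx=4,fy=4)[:,:,::-1])
```

```text
[ 0.47261516 -0.00848833  0.14645311] [-8.99419835 -3.58376654 -4.15323509]
red (array([291.6, 176.4]), 26, ((290.60308837890625, 175.76803588867188), (18.783905029296875, 1.726088523864746), 23.96249008178711))
0.5 [292.1 174.3]
0.55 [291.5 175.3]
0.61 [290.7 176.6]
0.66 [290.2 177.7]
0.7 [289.7 178.5]
```

View pics/s6c.png

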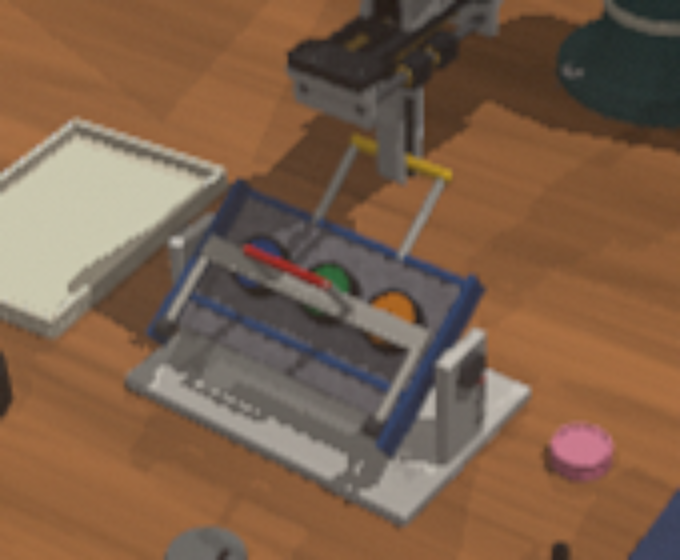

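Tipped to about 0.60–0.61 rad: both the gripper height and the red handle at (291.6,176.4) agree. The filters are still clamped. Next, hold for more than 3 s.

>>> {"fn": "step_arm", "kwargs": {"plan": [[[0,0,0,0,0],[0,0,0,0,0],[0,0,0,0,0],[0,0,0,0,0],[0,0,0,0,0],[0,0,0,0,0],[0,0,0,0,0],[0,0,0,0,0]]]}}

```text
time: 21.85
tool_pos: [0.4726, -0.0085, 0.1465]
ee_rot: [-3.138, 0.003, 1.511]
wrist_force: [-8.9, -3.3, -4.2]
width: 0.0086
```

>>> {"fn": "step_arm", "kwargs": {"plan": [[[0,0,0,0,0],[0,0,0,0,0],[0,0,0,0,0],[0,0,0,0,0],[0,0,0,0,0],[0,0,0,0,0],[0,0,0,0,0],[0,0,0,0,0]]]}}

```text
time: 22.52
tool_pos: [0.4726, -0.0084, 0.1465]
ee_rot: [-3.138, 0.003, 1.511]
wrist_force: [-8.2, -3.3, -4.9]
width: 0.0093
```

>>> {"fn": "step_arm", "kwargs": {"plan": [[[0,0,0,0,0],[0,0,0,0,0],[0,0,0,0,0],[0,0,0,0,0],[0,0,0,0,0],[0,0,0,0,0],[0,0,0,0,0],[0,0,0,0,0]]]}}

```text
time: 23.18
tool_pos: [0.4726, -0.0085, 0.1464]
ee_rot: [-3.138, 0.003, 1.511]
wrist_force: [-8.9, -3.5, -4.3]
width: 0.0093
```

>>> {"fn": "step_arm", "kwargs": {"plan": [[[0,0,0,0,0],[0,0,0,0,0],[0,0,0,0,0],[0,0,0,0,0],[0,0,0,0,0],[0,0,0,0,0],[0,0,0,0,0],[0,0,0,0,0]]]}}

```text
time: 23.85
tool_pos: [0.4726, -0.0085, 0.1464]
ee_rot: [-3.138, 0.003, 1.511]
wrist_force: [-9.4, -3.2, -3.5]
width: 0.0087
```

>>> {"fn": "step_arm", "kwargs": {"plan": [[[0,0,0,0,0],[0,0,0,0,0],[0,0,0,0,0],[0,0,0,0,0],[0,0,0,0,0],[0,0,0,0,0],[0,0,0,0,0],[0,0,0,0,0]]]}}

```text
time: 24.52
tool_pos: [0.4726, -0.0085, 0.1465]
ee_rot: [-3.138, 0.003, 1.511]
wrist_force: [-8.9, -3.3, -4.1]
width: 0.0092
```

>>> {"fn": "step_arm", "kwargs": {"plan": [[[-4,0,-6,0,0],[-8,0,-14,0,0],[-11,0,-22,0,0],[-14,0,-30,0,0],[-17,0,-37,0,0],[-19,0,-44,0,0],[-21,0,-50,0,0],[-22,0,-55,0,0]]]}}

```text
time: 25.18
tool_pos: [0.4513, -0.0072, 0.0945]
ee_rot: [-3.141, 0.0, 1.512]
wrist_force: [-13.6, 0.6, 9.4]
width: 0.0093
```

>>> {"fn": "step_arm", "kwargs": {"plan": [[[-1,0,-6,0,0],[-2,0,-12,0,0],[-2,0,-17,0,0],[-3,0,-22,0,0],[-3,0,-23,0,0],[-3,0,-23,0,0],[-3,0,-23,0,0],[-3,0,-23,0,0]]]}}

```text
time: 25.85
tool_pos: [0.4493, -0.0072, 0.074]
ee_rot: [3.14, 0.0, 1.512]
wrist_force: [-17.3, 1.9, 20.3]
width: 0.0088
```

Run:
```python
from h import *
o=robot.get_obs(); print(o['tool_pos'],o['wrist_force'])
s=snap('scene')
for n,r in (('red',(240,150,340,230)),('yellow',(270,130,360,200))):
  for b in blobs(s,n,r,8): print(n,b)
for a in (0,.03,.06,.1): print(a,'red',proj(s,[.573+.07*np.sin(a),-.016,.09+.07*np.cos(a)]).round(1))
```

```text
[ 0.44933182 -0.00715867  0.07403443] [-17.33323832   1.89639709  20.33562412]
red (array([298.8, 165.8]), 32, ((299.0824890136719, 165.81443786621094), (19.697715759277344, 1.624553918838501), 23.96249008178711))
yellow (array([329.2, 165.8]), 12, ((329.0999755859375, 165.6999969482422), (8.062257766723633, 1.6124516725540161), 29.744882583618164))
0 red [299.1 166.2]
0.03 red [298.7 166.5]
0.06 red [298.3 166.9]
0.1 red [297.8 167.5]
```

>>> {"fn": "step_arm", "kwargs": {"plan": [[[0,0,4,0,40],[0,0,4,0,40],[0,0,4,0,40],[0,0,4,0,40],[0,0,45,0,40],[0,0,85,0,40],[0,0,125,0,40],[0,0,160,0,40]]]}}

```text
time: 26.57
tool_pos: [0.4502, -0.0074, 0.2305]
ee_rot: [3.137, 0.0, 1.512]
wrist_force: [1.1, -0.9, 0.7]
width: 0.0375
```

>>> {"fn": "step_arm", "kwargs": {"plan": [[[0,0,15,0,40],[41,-4,15,0,40],[82,-7,15,0,40],[125,-10,15,0,40],[125,-10,15,0,40],[125,-10,15,0,40]]]}}

```text
time: 27.07
tool_pos: [0.576, -0.0176, 0.2392]
ee_rot: [-3.138, -0.0, 1.512]
wrist_force: [0.1, -0.3, 0.3]
width: 0.0378
```

Run:
```python
from h import *
s=snap('wrist'); print(s['obs']['tool_pos'])
for n,z in (('red',.16),('yellow',.094)):
  for b in blobs(s,n,None,60): print(n,b[0],b[1],np.round(b[2][1]),onz(s,b[0],z).round(4))
```

```text
[ 0.57596776 -0.01760446  0.2391904 ]
red [321.6 203.4] 292 [78.  5.] [ 0.5739 -0.0175  0.16  ]
yellow [202.1 174.7] 427 [79.  9.] [0.4492 0.0012 0.094 ]
```

>>> {"fn": "step_arm", "kwargs": {"plan": [[[-2,0,-40,0,40],[-2,0,-80,0,40],[-2,0,-97,0,40],[-2,0,-97,0,40],[-2,0,-97,0,0],[-2,0,-97,0,0],[-2,0,-97,0,0],[-2,0,-97,0,0]]]}}

```text
time: 27.78
tool_pos: [0.5734, -0.0175, 0.1483]
ee_rot: [3.136, 0.0, 1.512]
wrist_force: [0.5, 1.2, -0.4]
width: 0.0143
```

>>> {"fn": "step_arm", "kwargs": {"plan": [[[0,0,0,0,0],[0,0,0,0,0],[0,0,0,0,0],[0,0,0,0,0]]]}}

```text
time: 28.12
tool_pos: [0.5738, -0.0175, 0.1474]
ee_rot: [3.136, 0.0, 1.512]
wrist_force: [2.4, 0.0, 6.3]
width: 0.0069
```

>>> {"fn": "step_arm", "kwargs": {"plan": [[[2,0,4,0,0],[11,0,13,0,0],[21,-1,21,0,0],[32,-2,28,0,0],[44,-2,33,0,0],[57,-3,36,0,0],[70,-4,37,0,0],[70,-4,37,0,0]]]}}

```text
time: 28.78
tool_pos: [0.6432, -0.0218, 0.1837]
ee_rot: [3.141, 0.001, 1.511]
wrist_force: [-1.4, -0.3, 6.9]
width: 0.0072
```

>>> {"fn": "step_arm", "kwargs": {"plan": [[[13,-1,-1,0,0],[25,-1,-4,0,0],[37,-2,-9,0,0],[48,-3,-15,0,0],[58,-3,-24,0,0],[66,-4,-32,0,0],[67,-4,-33,0,0],[67,-4,-33,0,0]]]}}

```text
time: 29.45
tool_pos: [0.7104, -0.0257, 0.1485]
ee_rot: [3.14, 0.0, 1.512]
wrist_force: [3.4, -1.5, 2.1]
width: 0.007
```

>>> {"fn": "step_arm", "kwargs": {"plan": [[[0,0,0,0,40],[0,0,0,0,40],[0,0,0,0,40],[0,0,0,0,40],[0,0,40,0,40],[0,0,80,0,40],[0,0,120,0,40],[0,0,120,0,40]]]}}

```text
time: 30.12
tool_pos: [0.711, -0.0253, 0.2808]
ee_rot: [3.125, 0.001, 1.512]
wrist_force: [0.2, 0.1, 1.6]
width: 0.0379
```

Run:
```python
from h import *
s=snap('wrist','w7.png'); print(s['obs']['tool_pos'])
for n,z in (('red',.163),('amber',.106),('green',.106),('blue',.106)):
  for b in blobs(s,n,None,150): print(n,b[0],b[1],np.round(b[2][1],1),[onz(s,p,z).round(4)[:2] for p in [b[0]]])
```

```text
[ 0.71098465 -0.02534966  0.28081411]
red [322.6 189.7] 209 [68.  3.] [array([ 0.7122, -0.0233])]
amber [187.6 120. ] 1097 [38.9 34.6] [array([0.5708, 0.0489])]
amber [ 98.3 173.4] 279 [60.2  5.3] [array([ 0.4603, -0.0032])]
green [193.5 172.8] 979 [34. 35.] [array([ 0.5675, -0.0091])]
blue [194.7  77.3] 501 [123.   4.] [array([0.5856, 0.0916])]
blue [147.7 111.7] 156 [50.8  3.1] [array([0.5296, 0.0601])]
blue [234.9 165. ] 406 [168.5   2.9] [array([ 0.6153, -0.0031])]
blue [156.4 174. ] 167 [58.5  3. ] [array([ 0.5255, -0.0079])]
blue [200.5 224.9] 791 [33.1 29.1] [array([ 0.5653, -0.0719])]
blue [205.9 263.4] 203 [ 2.3 86. ] [array([ 0.5637, -0.1223])]
```

View pics/w7.png

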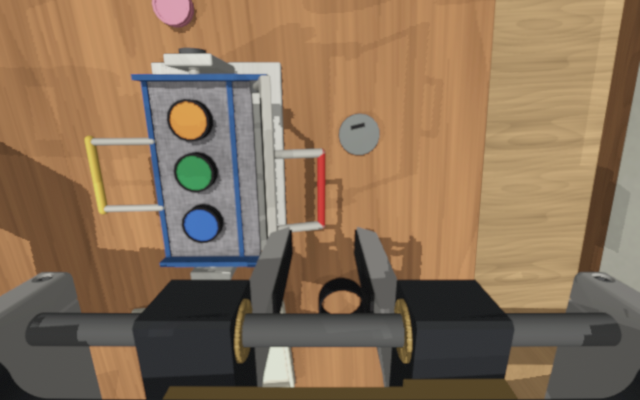

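The clamp is fully back: the red handle is where it started and the filters haven't moved. Now I move blue to the dish.

>>> {"fn": "step_arm", "kwargs": {"plan": [[[-37,-12,0,0,64],[-74,-25,0,0,64],[-111,-37,0,0,64],[-146,-49,0,0,64],[-146,-49,0,0,64],[-146,-49,-40,0,64],[-146,-49,-80,0,64],[-146,-49,-110,0,64]]]}}

```text
time: 30.83
tool_pos: [0.5616, -0.0738, 0.1556]
ee_rot: [-3.138, -0.001, 1.512]
wrist_force: [0.1, 0.0, -0.5]
width: 0.0601
```

>>> {"fn": "step_arm", "kwargs": {"plan": [[[0,0,0,0,64]]]}}

```text
time: 30.92
tool_pos: [0.5578, -0.0729, 0.1495]
ee_rot: [-3.124, -0.003, 1.512]
wrist_force: [-0.9, -0.3, -1.9]
width: 0.0602
```

>>> {"fn": "step_arm", "kwargs": {"plan": [[[0,0,0,0,64],[0,0,0,0,64],[0,0,0,0,64],[0,0,0,0,64]]]}}

```text
time: 31.25
tool_pos: [0.5649, -0.0746, 0.1623]
ee_rot: [3.136, 0.001, 1.512]
wrist_force: [-0.2, -0.2, -0.1]
width: 0.0598
```

>>> {"fn": "step_arm", "kwargs": {"plan": [[[0,0,-35,0,64],[0,0,-64,0,64],[0,0,-64,0,64],[0,0,-64,0,64],[0,0,-64,0,30],[0,0,-64,0,30],[0,0,-64,0,30],[0,0,-64,0,30]]]}}

```text
time: 31.92
tool_pos: [0.5646, -0.0746, 0.0978]
ee_rot: [3.137, 0.001, 1.512]
wrist_force: [-0.7, 0.0, 5.3]
width: 0.0452
```

>>> {"fn": "step_arm", "kwargs": {"plan": [[[0,0,0,0,30],[0,0,0,0,30],[0,0,40,0,30],[0,0,80,0,30],[0,0,100,0,30],[0,0,100,0,30],[0,0,100,0,30],[0,0,100,0,30]]]}}

```text
time: 32.58
tool_pos: [0.5623, -0.0742, 0.1935]
ee_rot: [-3.139, -0.0, 1.512]
wrist_force: [0.5, 0.6, -0.9]
width: 0.0449
```

>>> {"fn": "step_arm", "kwargs": {"plan": [[[3,-40,0,0,30],[6,-80,0,0,30],[9,-120,0,0,30],[12,-160,0,0,30],[15,-200,0,0,30],[15,-232,-10,0,30],[15,-232,-45,0,30],[15,-232,-80,0,30]]]}}

```text
time: 33.25
tool_pos: [0.5775, -0.3089, 0.1129]
ee_rot: [3.142, 0.0, 1.508]
wrist_force: [-0.2, -0.3, -0.9]
width: 0.0448
```

>>> {"fn": "step_arm", "kwargs": {"plan": [[[0,0,0,0,30],[0,0,0,0,30],[0,0,0,0,30]]]}}

```text
time: 33.5
tool_pos: [0.5783, -0.306, 0.1154]
ee_rot: [-3.141, -0.0, 1.512]
wrist_force: [-0.4, -0.1, 0.1]
width: 0.0451
```

Run:
```python
from h import *
s=snap('wrist','w8.png'); print(s['obs']['tool_pos'],s['obs']['width'])
```

```text
[ 0.57826081 -0.30598544  0.1154137 ] 0.04514741484920485
```

View pics/w8.png

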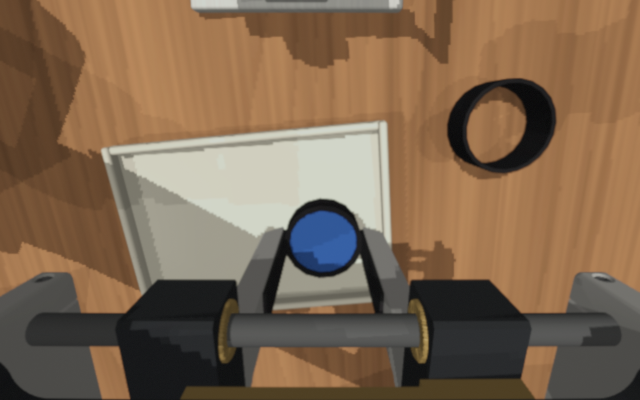

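Blue is held over the dish, with the disc at (322,240). The dish's right wall is at column 385, with room around the disc. Next, lower and release.

>>> {"fn": "step_arm", "kwargs": {"plan": [[[0,0,-40,0,30],[0,0,-75,0,30],[0,0,-97,0,30],[0,0,-97,0,30],[0,0,-97,0,30],[0,0,-97,0,57],[0,0,-97,0,57],[0,0,-97,0,57]]]}}

```text
time: 34.22
tool_pos: [0.58, -0.3074, 0.0217]
ee_rot: [3.137, 0.003, 1.512]
wrist_force: [-1.1, 0.0, -0.4]
width: 0.0537
```

>>> {"fn": "step_arm", "kwargs": {"plan": [[[0,0,0,0,57],[0,0,40,0,57],[0,0,80,0,57],[0,0,120,0,57],[0,0,160,0,57],[0,0,190,0,57],[0,0,190,0,64],[0,0,190,0,64]]]}}

```text
time: 34.88
tool_pos: [0.5794, -0.3072, 0.2127]
ee_rot: [3.135, 0.004, 1.512]
wrist_force: [-0.0, 0.4, -0.6]
width: 0.0597
```

>>> {"fn": "step_arm", "kwargs": {"plan": [[[-1,40,0,0,64],[-3,80,0,0,64],[-5,120,0,0,64],[-6,160,0,0,64],[-8,200,0,0,64],[-9,240,0,0,64],[-11,280,0,0,64],[-11,294,0,0,64]]]}}

```text
time: 35.55
tool_pos: [0.5654, -0.0073, 0.2063]
ee_rot: [-3.138, -0.003, 1.517]
wrist_force: [-0.4, -0.0, 0.2]
width: 0.0603
```

>>> {"fn": "step_arm", "kwargs": {"plan": [[[0,0,0,0,64],[0,0,0,0,64],[0,0,0,0,64]]]}}

```text
time: 35.8
tool_pos: [0.5669, -0.0136, 0.2071]
ee_rot: [-3.14, 0.001, 1.511]
wrist_force: [-0.3, -0.5, -1.1]
width: 0.06
```

Run:
```python
from h import *
s=snap('wrist'); print(s['obs']['tool_pos'],s['obs']['ee_rot'])
for n,z in (('red',.163),('amber',.106),('green',.106)):
  for b in blobs(s,n,None,200): print(n,b[0],b[1],np.round(b[2][1],1),[onz(s,p,z).round(4)[:2] for p in [b[0]]])
c=snap('scene')
for b in blobs(c,'blue',(190,140,280,195),20): print('blue',b[0],b[1],onz(c,b[0],.023))
```

```text
[ 0.56690575 -0.01358917  0.20713455] [-3.13996444e+00  8.86304286e-04  1.51059385e+00]
red [512.8 216.7] 254 [ 3.5 78.6] [array([ 0.7079, -0.0217])]
amber [323.2 126.4] 1677 [46. 45.] [array([0.5701, 0.0493])]
amber [202.9 189.8] 232 [72.4  3.8] [array([ 0.4568, -0.0008])]
green [323.2 191.3] 1458 [41.7 42.4] [array([ 0.5667, -0.0087])]
blue [229.3 173.6] 38 [ 0.57837728 -0.30464862  0.023     ]
```

>>> {"fn": "step_arm", "kwargs": {"plan": [[[0,2,-40,0,64],[0,2,-80,0,64],[0,2,-109,0,64],[0,2,-109,0,64],[0,2,-109,0,30],[0,2,-109,0,30],[0,2,-109,0,30],[0,2,-109,0,30]]]}}

```text
time: 36.57
tool_pos: [0.5686, -0.0109, 0.1018]
ee_rot: [3.137, 0.001, 1.511]
wrist_force: [0.4, -0.1, 1.6]
width: 0.0446
```

>>> {"fn": "step_arm", "kwargs": {"plan": [[[0,0,0,0,30],[0,0,0,0,30],[0,0,40,0,30],[0,0,80,0,30],[0,0,110,0,30],[-5,-40,110,0,30],[-10,-80,110,0,30],[-15,-120,110,0,30]]]}}

```text
time: 37.23
tool_pos: [0.5523, -0.1307, 0.2104]
ee_rot: [3.139, 0.0, 1.515]
wrist_force: [1.3, 0.8, -0.8]
width: 0.0447
```

>>> {"fn": "step_arm", "kwargs": {"plan": [[[-7,-40,0,0,30],[-13,-80,0,0,30],[-20,-120,0,0,30],[-26,-160,0,0,30],[-32,-200,0,0,30],[-36,-228,-20,0,30],[-36,-228,-60,0,30],[-36,-228,-100,0,30]]]}}

```text
time: 37.9
tool_pos: [0.5165, -0.3613, 0.1099]
ee_rot: [3.137, 0.003, 1.509]
wrist_force: [0.8, -0.0, -0.6]
width: 0.0442
```

>>> {"fn": "step_arm", "kwargs": {"plan": [[[0,0,0,0,30],[0,0,0,0,30],[0,0,0,0,30]]]}}

```text
time: 38.15
tool_pos: [0.5173, -0.3587, 0.1115]
ee_rot: [3.139, 0.002, 1.512]
wrist_force: [0.8, -0.1, 0.3]
width: 0.0445
```

>>> {"fn": "step_arm", "kwargs": {"plan": [[[0,0,-40,0,30],[0,0,-75,0,30],[0,0,-90,0,30],[0,0,-90,0,30],[0,0,-90,0,30],[0,0,-90,0,57],[0,0,-90,0,57],[0,0,-90,0,57]]]}}

```text
time: 38.82
tool_pos: [0.5179, -0.3596, 0.0226]
ee_rot: [3.137, 0.003, 1.512]
wrist_force: [-0.1, 0.2, 0.7]
width: 0.0533
```

>>> {"fn": "step_arm", "kwargs": {"plan": [[[0,0,0,0,57],[0,0,40,0,57],[0,0,80,0,57],[0,0,120,0,57],[0,0,160,0,57],[0,0,188,0,57],[5,40,188,0,64],[10,80,188,0,64]]]}}

```text
time: 39.48
tool_pos: [0.5271, -0.28, 0.2113]
ee_rot: [3.135, 0.004, 1.508]
wrist_force: [0.4, 0.4, -0.1]
width: 0.0595
```

>>> {"fn": "step_arm", "kwargs": {"plan": [[[5,40,0,0,64],[10,80,0,0,64],[15,120,0,0,64],[20,160,0,0,64],[25,200,0,0,64],[31,240,0,0,64],[38,280,0,0,64],[45,318,0,0,64]]]}}

```text
time: 40.15
tool_pos: [0.5711, 0.0419, 0.2083]
ee_rot: [3.14, -0.0, 1.512]
wrist_force: [0.7, 0.6, 0.2]
width: 0.0604
```

>>> {"fn": "step_arm", "kwargs": {"plan": [[[0,7,0,0,64],[0,7,0,0,64],[0,7,0,0,64]]]}}

```text
time: 40.4
tool_pos: [0.5711, 0.0463, 0.2076]
ee_rot: [3.141, 0.001, 1.513]
wrist_force: [-0.5, 0.2, 0.1]
width: 0.0597
```

Run:
```python
from h import *
s=snap('wrist'); print(s['obs']['tool_pos'],s['obs']['ee_rot'])
for n,z in (('amber',.106),):
  for b in blobs(s,n,None,200): print(n,b[0],b[1],np.round(b[2][1],1),[onz(s,p,z).round(4)[:2] for p in [b[0]]])
c=snap('scene')
for n in ('blue','green'):
  for b in blobs(c,n,(190,140,280,195),20): print(n,b[0],b[1],onz(c,b[0],.023))
```

```text
[0.57109647 0.04629054 0.20758801] [3.14102915e+00 1.08070583e-03 1.51250884e+00]
amber [322.3 193. ] 1433 [41.6 42.9] [array([0.5702, 0.0495])]
amber [208.5 252.9] 211 [68.2  5.1] [array([ 0.4564, -0.0043])]
blue [229.4 173.6] 38 [ 0.57820094 -0.30435841  0.023     ]
green [243.7 160.3] 52 [ 0.49310648 -0.31312774  0.023     ]
```

>>> {"fn": "step_arm", "kwargs": {"plan": [[[0,1,-40,0,64],[0,1,-80,0,64],[0,1,-110,0,64],[0,1,-110,0,64],[0,1,-110,0,30],[0,1,-110,0,30],[0,1,-110,0,30],[0,1,-110,0,30]]]}}

```text
time: 41.17
tool_pos: [0.5718, 0.047, 0.0984]
ee_rot: [3.14, 0.0, 1.511]
wrist_force: [0.5, -1.1, 1.1]
width: 0.0448
```

>>> {"fn": "step_arm", "kwargs": {"plan": [[[0,0,0,0,30],[0,0,0,0,30],[0,0,40,0,30],[0,0,80,0,30],[0,0,110,0,30],[-5,-40,110,0,30],[-10,-80,110,0,30],[-15,-120,110,0,30]]]}}

```text
time: 41.83
tool_pos: [0.5564, -0.0727, 0.2084]
ee_rot: [3.139, 0.0, 1.515]
wrist_force: [1.1, -0.1, -0.5]
width: 0.045
```

Run:
```python
from h import *
print(robot.get_obs()['tool_pos'],robot.get_obs()['width'])
t=snap('top');c=snap('scene')
for s,r in ((t,(405,185,465,265)),(c,(190,130,280,200))):
  for n in ('blue','green','amber'):
    for b in blobs(s,n,r,15): print(n,b[0],b[1],np.round(b[2][1]),onz(s,b[0],.023).round(4))
cv2.imwrite('pics/c9.png',np.hstack([cv2.resize(t['frame'][180:270,400:470],(400,514)),cv2.resize(c['frame'][130:200,190:280],(400,514))])[:,:,::-1])
```

```text
[ 0.55637685 -0.07270828  0.20844417] 0.04497048759372391
green [407.1 200.1] 17 [4. 9.] [ 0.604  -0.2363  0.023 ]
green [413.2 209.4] 72 [11. 17.] [ 0.5714 -0.2583  0.023 ]
green [408.7 227.8] 34 [12.  9.] [ 0.506  -0.2429  0.023 ]
green [429.  232.1] 102 [10. 10.] [ 0.4923 -0.3153  0.023 ]
green [407.9 242.2] 16 [ 3. 10.] [ 0.4552 -0.2406  0.023 ]
amber [455.9 225.8] 630 [79. 45.] [ 0.5166 -0.4111  0.023 ]
green [242.5 159.2] 22 [3. 9.] [ 0.4901 -0.3211  0.023 ]
amber [202.9 154.3] 1072 [69. 43.] [ 0.5406 -0.4632  0.023 ]
amber [254.2 137.8] 247 [45. 19.] [ 0.359  -0.3742  0.023 ]
amber [228.  135.6] 21 [7. 5.] [ 0.3986 -0.47    0.023 ]
```

View pics/c9.png

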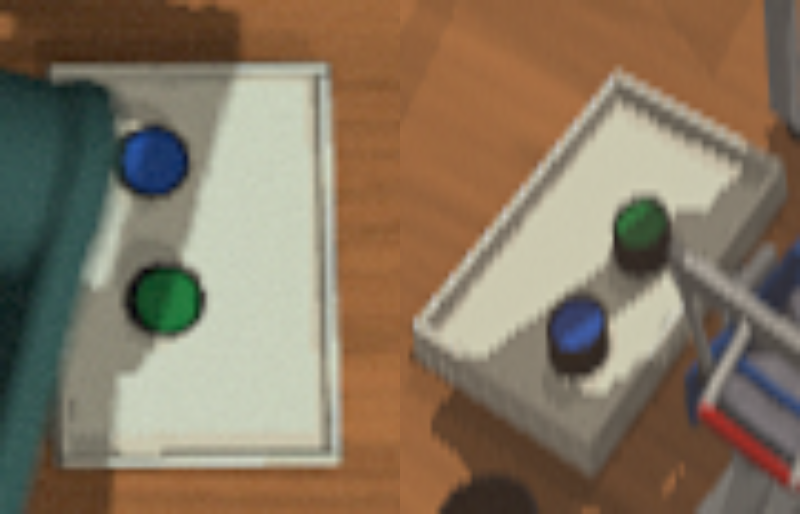

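Both views show blue and green flat in the dish. Green has been knocked to (0.492,-0.315), so amber goes to the free corner at (0.45,-0.375).

>>> {"fn": "step_arm", "kwargs": {"plan": [[[-13,-38,0,0,30],[-26,-76,0,0,30],[-39,-114,0,0,30],[-52,-152,0,0,30],[-65,-190,0,0,30],[-78,-228,0,0,30],[-92,-266,0,0,30],[-106,-302,0,0,30]]]}}

```text
time: 42.6
tool_pos: [0.4498, -0.3753, 0.2071]
ee_rot: [3.141, -0.001, 1.512]
wrist_force: [1.1, -0.8, -0.7]
width: 0.0451
```

>>> {"fn": "step_arm", "kwargs": {"plan": [[[0,0,-40,0,30],[0,0,-80,0,30],[0,0,-100,0,30],[0,0,-100,0,30],[0,0,-100,0,30],[0,0,-100,0,30]]]}}

```text
time: 43.1
tool_pos: [0.4515, -0.3747, 0.1093]
ee_rot: [3.139, 0.002, 1.513]
wrist_force: [0.4, -0.8, 0.5]
width: 0.0448
```

>>> {"fn": "step_arm", "kwargs": {"plan": [[[0,0,-40,0,30],[0,0,-75,0,30],[0,0,-90,0,30],[0,0,-90,0,30],[0,0,-90,0,30],[0,0,-90,0,57],[0,0,-90,0,57],[0,0,-90,0,57]]]}}

```text
time: 43.77
tool_pos: [0.4516, -0.3757, 0.0201]
ee_rot: [3.138, 0.003, 1.512]
wrist_force: [0.3, -0.9, -0.5]
width: 0.0537
```

>>> {"fn": "step_arm", "kwargs": {"plan": [[[0,0,0,0,57],[0,0,40,0,57],[0,0,80,0,57],[0,0,120,0,57],[0,0,160,0,57],[-30,0,190,0,57],[-70,0,190,0,57],[-110,0,190,0,57]]]}}

```text
time: 44.43
tool_pos: [0.3404, -0.3755, 0.2113]
ee_rot: [3.137, 0.006, 1.514]
wrist_force: [0.2, 0.3, -0.3]
width: 0.0534
```

>>> {"fn": "step_arm", "kwargs": {"plan": [[[-40,-10,20,0,57],[-80,-20,40,0,57],[-110,-40,40,0,57],[-130,-70,40,0,57],[-150,-100,40,0,57],[-150,-100,40,0,57],[-150,-100,40,0,57],[-150,-100,40,0,57]]]}}

```text
time: 45.1
tool_pos: [0.1903, -0.474, 0.2474]
ee_rot: [3.141, -0.0, 1.512]
wrist_force: [0.0, 0.3, -0.1]
width: 0.0536
```

Run:
```python
from h import *
o=robot.get_obs();print(o['tool_pos'],o['width'],o['time'],np.abs(o['qvel']).max())
t=snap('top');c=snap('scene')
for s,r in ((t,(405,185,465,265)),(c,(190,130,280,200))):
  for n in ('blue','green','amber'):
    for b in blobs(s,n,r,15): print(n,b[0],b[1],np.round(b[2][1]),onz(s,b[0],.023).round(4))
for b in blobs(t,'red',(300,140,400,260)): print('red',b[0])
for b in blobs(t,'yellow',(300,220,400,260)): print('yel',b[0])
cv2.imwrite('pics/c10.png',np.hstack([cv2.resize(t['frame'][135:275,300:475],None,fx=2.2,fy=2.2),cv2.resize(c['frame'][130:270,190:365],None,fx=2.2,fy=2.2)])[:,:,::-1])
```

```text
[ 0.19032499 -0.47399774  0.24743664] 0.053597546035688844 45.1 0.027633028110753275
blue [426.3 207.8] 75 [8. 9.] [ 0.5781 -0.305   0.023 ]
green [428.9 232.1] 103 [10. 10.] [ 0.4923 -0.3149  0.023 ]
amber [438.2 221.1] 1078 [79. 59.] [ 0.5319 -0.3478  0.023 ]
amber [445.1 244. ] 95 [10. 10.] [ 0.4515 -0.3728  0.023 ]
green [243.8 160.2] 52 [ 5. 10.] [ 0.4925 -0.3132  0.023 ]
amber [207.6 145.8] 1027 [55. 50.] [ 0.491  -0.4876  0.023 ]
amber [247.5 131.5] 23 [7. 5.] [ 0.337 -0.425  0.023]
amber [268.7 141.5] 338 [41. 28.] [ 0.351  -0.3116  0.023 ]
amber [238.5 149.7] 50 [6. 9.] [ 0.4515 -0.3725  0.023 ]
amber [195.1 190.6] 180 [14. 19.] [ 0.7049 -0.3385  0.023 ]
amber [238.  193.4] 19 [4. 9.] [ 0.6434 -0.2107  0.023 ]
red [352.2 162.5]
yel [343.6 243.8]
```

View pics/c10.png

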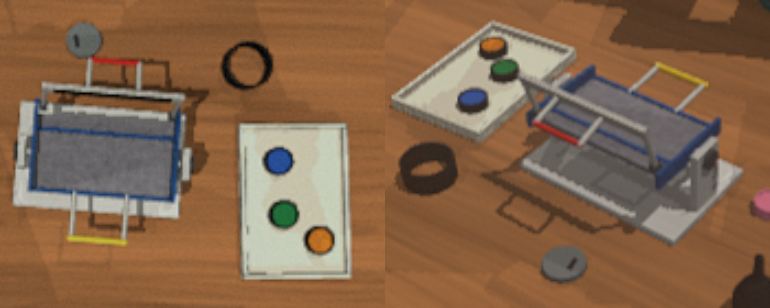

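The final pictures show all three filters flat in the dish, the clamp back, the tray level and the arm clear. I'm handing in.

```bash
python3 -c "
from bench import robot
print(robot.close_job())"
```

```text
the job is handed in; nothing more can be done
None
```

The job is done and handed in after 45 s of arm time. The amber, green and blue filters went into the tray row and were clamped. I tipped the tray to about 0.61 rad (35°), held it there for more than 3 s and brought it level. Then I swung the clamp back and moved all three filters to the dish.

**Last checks:**
- **Filters:** both fixed cameras show all three flat in the dish and unstacked: blue at (0.578, -0.305), green at (0.492, -0.315) and amber at (0.452, -0.373). In the last pictures blue was measured only from above; the other two were measured in both.
- **Tray and clamp:** both handles are back at their starting pixels, so the tray is level and the clamp is fully back.
- **Other items:** the lens hood and lens cap look unmoved. I never moved near the blower or the pink look-alikes, but I didn't measure any of them again at the end.

**What went wrong or disagreed:**
- **Contact force:** the fingertips touched the mat while I was picking up blue, and the wrist force read 71 N (limit 120 N).
- **Green moved:** after I released green in the dish it shifted about 5 cm. It stayed flat, so I put amber in a free corner instead of the planned spot.
- **Camera reading:** one wrist-and-top-camera height for the yellow handle came out about 33 mm too high, because I picked the pixels by eye. I used the known heights instead.

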